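# Turn a standing lens tube and cradle it in the storage rack

## Task

Put the lens tube with the yellow band, which stands on end on the bench, away in the storage rack: first lay it on its side in the V notches of the blue rest and let go of it, then take it again and lay it gently in the rack's empty V groove over the green strip, with its black collar at the rack's red end plate. Leave the tube already stored, the beaker, the objective can and the petri dish where they are.

Things in the scene. Friction and masses are not known exactly. Their poses are not given: they have to be found in the camera images.
- tube_mid (a point): Centre of the lens tube to be stored: a plain cylinder 150 mm long, 40 mm in diameter, about 0.3 kg, aluminium with a thin yellow band and a black knurled collar (37 mm long) at one end; it starts standing on the bench, collar up. This point is on its axis, half-way along. Its z axis runs along the tube towards the collar end.
- tube_collar (a point): Centre of the collar-end face of that tube, 75 mm from its centre, same axes.
- stored_tube_mid (a point): Centre of a second tube, alike but with a blue band, lying in the rack's other groove, collar at the red plate; z axis towards its collar end. To be left there.
- rest: Blue rest, fixed to the bench: base 78 x 116 x 8 mm, two upright plates 12 mm thick and 62 mm wide at y = -45 and +45 mm (78 mm free between), each with a white-lined 90 degree V notch. A tube lies along the rest's y axis, either way round, across both notches. Origin at the centre of the underside, z up.
- rest_seat (a point): Where the centre of a tube cradled in the middle of the blue rest lies: 56 mm above the bench, 28 mm above the bottom of the notches; the plates' tops are 4 mm below the tube's axis. Axes as the rest's.
- rack: Fixed rack: grey base 205 x 176 x 8 mm; two aluminium rails along its x, 12 mm thick at y = -45 and +45 mm (78 mm free between), each with white-lined 90 degree V notches at x = -52.5 and +52.5 mm. Tubes lie along its y. End plates 96 mm high with inner faces at y = -83 mm (red) and +83 mm (grey), 8 mm beyond each end of a centred tube. Origin at the centre of the underside, z up.
- seat (a point): Where the centre of a tube cradled in the empty groove, over the green strip, lies: 56 mm above the bench. The green strip (36 x 70 x 3 mm) lies on the rack's base between the rails, under the empty groove. Axes as the rack's: y along the groove, red plate at -y.
- beaker: Glass beaker, 54 mm wide, 69 mm high, loose; origin at the centre of its underside. To be left alone.
- objective_can: Black can with a white screw cap, 35 mm wide, 52 mm high, loose; origin at the centre of its underside. To be left alone.
- petri_1: Petri dish with lid, 70 mm wide, 15 mm high, loose; origin at the centre of its underside. To be left alone.
Things that resemble listed ones, but are neither listed nor needed, are in the scene too. Leave any pink or purple look-alike of the part that bears tube_mid alone.

How it is judged:
By the outcome, as a careful person would: the job done as asked, in the order asked, and still so for the second after the job is handed in, with the robot touching nothing.
It also fails if it takes over 56 s, if anything falls off the work surface, if the arm or the gripper's body presses on something with over 40 N, if the wrist force passes 120 N, or if a joint passes its speed limit or range.

## Robot

A 6-joint arm with a two-finger parallel gripper is mounted at the origin on a cart in front of the work surface, level with it; the furniture and walls round the work are solid. World frame = base frame: x ahead of the robot, y to its left, z up, the work surface at z = 0. Lengths are in m, angles in rad, forces in N, time in s.
With the tool pointing down it reaches from about 0.375 to 0.9 m from the base axis. Payload 3.1 kg.
Tool frame: the origin (TCP) lies at the centre of the arm's flange, where the gripper is bolted on; the fingertips stand 182 mm ahead of it and the grasp point (between the pads) lies 164 mm ahead of it; z points along the fingers, y is the line along which they close (so a half turn about z gives the same grasp; the last joint's range is limited). The gripper opens to 87 mm and grips with 3 to 60 N. Pads are 19 mm wide; open, the fingers measure 117 mm over their backs; the gripper's body (75 mm by 190 mm) begins 51 mm behind the grasp point.
Start: joints at [-1.353, 0.527, 1.433, -0, 1.181, -0.178], TCP at [0.241, -0.577, 0.405] pointing down, gripper open.
Joint ranges: [-3.08, 3.08], [-0.75, 2.2], [0.22, 2.44], [-1.43, 4.57], [0, 2.65], [-2.85, 2.85]. Speed limits (rad/s): [2.79, 2.79, 3.14, 3.14, 3.14, 3.14].

## Interface

Orientations are given as a unit quaternion [x, y, z, w].
In Python, from rig import * gives the robot as it stands.
- The arm moves only by the tool move_arm, never from a script. Its argument "commands" is a list that holds one entry, the list of rows, each a list of 6 numbers: the shift along the tool's x, y, z in units of 40 mm (1.0 is 40 mm), then the turn, a rotation vector about the tool's x, y, z in rad. A call has 1 to 12 rows; each row is the pose to reach, as a shift and turn from the pose commanded when the call began, along the tool's axes at that moment; what a row does not reach only later rows make up. A row lasts 1/8 s, in which the tool goes at most 62.5 mm and 10.7 degrees, less where a joint would pass 70% of its speed; a pose out of reach is approached as far as the arm can. A call with a gripper value outside its range is refused whole. "claw" is the closure, from -1 (fully open) to 1 (shut), so that 0 is half open, set as the call begins (left out, the last holds). The fingers move at their own pace and stop on an object; "squeeze" is the grip in N (left out, the last holds). Time passes only in rows, so rows that repeat a pose let the fingers close. It gives the time, the measured TCP pose, the force, the opening and the grip force at its end, in the units of the state.
- get_obs(): the state, without advancing time (a new reading comes with each control period).
- camera(name): name is "scene" or "side" or "wrist"; returns a dict with "pixels" (420x560x3 uint8, blue, green, red), "range_z" (420x560 float32, m along the optical axis (not along the pixel's ray), 0 where there is no reading), "camera_matrix" (3x3 intrinsics, pixels), "D" ([k1, k2, p1, p2, k3] as OpenCV has them; the pictures are not rectified), "extrinsics" (4x4, takes a point from world to camera coordinates). Camera axes: x right, y up, looking along -z (the intrinsics and any distortion apply to the point x, -y, -z); pixel columns grow to the right and rows downward; lengths in m; the calibration is good to about 2 mm. A picture is of the moment at which its call begins.
- hand_in(): hands the job in; it is judged then, once.
The state is a dict: "time": time; "q": joint angles; "joint_velocities": joint speeds; "joint_torque": joint torques, N m; "position": TCP position; "tool_rot": TCP orientation; "ft_force": force on the tool from outside, world axes, zero at the start; "moment": the same for the moment, N m; "grip_width": finger opening in m; "grip_force": force on a finger pad.
Only numpy, scipy, OpenCV 4.12 (cv2) and the standard library are available. Lean on these libraries where they do the work, as an engineer would, in place of code of your own. Each camera call takes 0.05 s, during which the arm holds its last target. There are 200 camera calls.

## Working session

There is one attempt and no reset: what is moved stays moved. The work goes in short steps, Python scripts to look and compute and a tool call to move; the robot and the scene stay as the last step left them, time stands still between calls to the robot, and variables do not carry over. Pictures are saved under pics/ and viewed, at most 10 in all, crops included, and the job is handed in when it is done.

Besides the shell and the picture viewer there is one more tool, called as name(argument=value, ...) on one line, values as JSON. move_arm: Moves the arm, as the interface text tells. Its arguments: {"type":"object","properties":{"commands":{"type":"array","items":{"type":"array","items":{"type":"array","items":{"type":"number"}}}},"claw":{"type":"number"},"squeeze":{"type":"number"}},"required":["commands"]}

```bash
ls; mkdir -p pics; cat > h.py <<'E'
from rig import *
import numpy as np, cv2
from scipy.spatial.transform import Rotation as R
def pts(c):
    h,w=c["range_z"].shape; u,v=np.meshgrid(np.arange(w),np.arange(h))
    n=cv2.undistortPoints(np.stack([u,v],-1).reshape(-1,1,2).astype(float),np.array(c["camera_matrix"]),np.array(c["D"])).reshape(h,w,2)
    z=c["range_z"]; P=np.stack([n[...,0]*z,-n[...,1]*z,-z],-1)
    E=np.array(c["extrinsics"]); return (P-E[:3,3])@E[:3,:3]
E
python3 - <<'E'
from h import *
print(get_obs())
for n in("scene","side"):
    c=camera(n); np.savez(f"{n}.npz",P=pts(c),**{k:c[k] for k in c}); cv2.imwrite(f"pics/{n}0.png",c["pixels"])
E
```

```text
pics
{'time': 0.0, 'q': array([-1.35349223e+00,  5.28473371e-01,  1.43390239e+00, -2.26024938e-05,
        1.18137656e+00, -1.78474597e-01]), 'joint_velocities': array([-0.00144586,  0.00040696, -0.00028953,  0.00043842, -0.00049299,
        0.00052559]), 'joint_torque': array([-2.01162334e-04, -4.40045035e+01, -1.76589310e+01,  6.32855552e-02,
        5.84521727e-02, -1.53975193e-04]), 'position': array([ 0.24091885, -0.57633004,  0.40376675]), 'tool_rot': array([ 9.80482299e-01,  1.96604414e-01, -3.14119388e-05, -1.07942963e-03]), 'ft_force': array([-0.15367178,  0.7319839 ,  0.46223999]), 'moment': array([-0.02708885,  0.00236085,  0.00306125]), 'grip_force': 0.0, 'grip_width': 0.08666947204734374}
```

View pics/scene0.png

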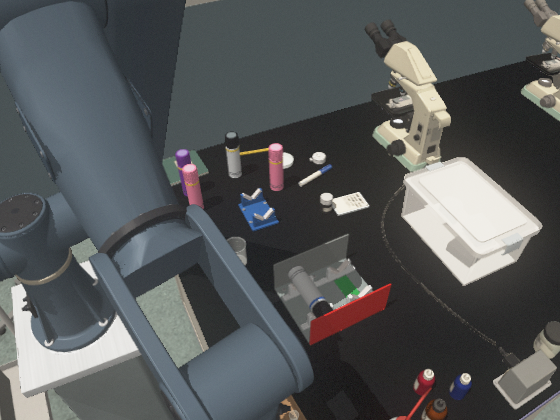

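View pics/side0.png

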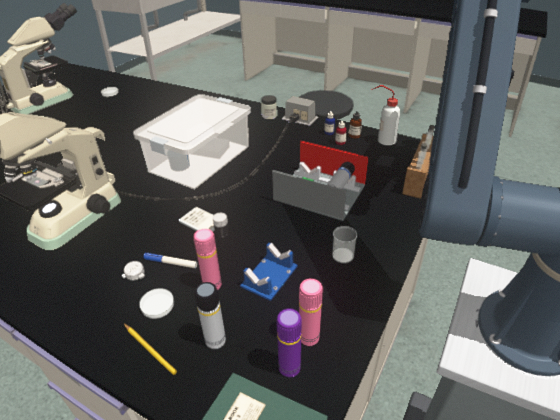

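Candidates standing on the bench:
- Silver tube with black collar: scene (233,155), side (211,317).
- Pink look-alikes: scene (276,167) and (193,187), side (208,258) and (310,312).
- Purple look-alike: scene (184,172), side (289,342).

By the description I choose the silver one. The rest is at scene (258,211), and the rack at (330,290) has its stored tube on the left groove. Next I'll measure and check the choice in a crop.

```bash
cat > m.py <<'E'
from h import *
S={n:dict(np.load(f"{n}.npz")) for n in("scene","side")}
def comp(mask,seed=None):
    k,l,st,ce=cv2.connectedComponentsWithStats(mask.astype(np.uint8)); return l,st,ce
for n,s in S.items():
    P=s["P"]; hsv=cv2.cvtColor(s["pixels"],cv2.COLOR_BGR2HSV); H,Sa,V=hsv[...,0].astype(int),hsv[...,1],hsv[...,2]
    ok=s["range_z"]>0
    print("==",n,"tabz",np.median(P[...,2][ok&(abs(P[...,2])<.02)]))
    for col,m in dict(blue=(abs(H-108)<10)&(Sa>150)&(V>60),red=((H<6)|(H>174))&(Sa>180)&(V>80),green=(abs(H-65)<18)&(Sa>150)&(V>40),pink=(abs(H-168)<10)&(Sa>80)&(V>90),purple=(abs(H-140)<12)&(Sa>100)&(V>50)).items():
        l,st,ce=comp(m&ok)
        for i in range(1,len(st)):
            if st[i,4]<60: continue
            p=P[l==i]; print(col,st[i,4],ce[i].round(),"lo",np.percentile(p,2,axis=0).round(3),"hi",np.percentile(p,98,axis=0).round(3))
            if col in("blue","green"):
                q=p[p[:,2]<.016]; 
                if len(q)>20:
                    r=cv2.minAreaRect((q[:,:2]*1000).astype(np.float32)); print("   rect",np.round(r[0],1),np.round(r[1],1),round(r[2],1))
    u,v=(233,155) if n=="scene" else (211,317)
    c=P[v,u]; print("tube px",c.round(3))
    m=ok&(np.hypot(P[...,0]-c[0],P[...,1]-c[1])<.045)&(P[...,2]>.02); p=P[m]
    print("tube n",len(p),"zmax",p[:,2].max().round(3))
    # circle fit radius 20 mm
    from scipy.optimize import least_squares
    f=least_squares(lambda x:np.hypot(p[:,0]-x[0],p[:,1]-x[1])-.02,c[:2]+.01*(c[:2]-np.linalg.inv(s["extrinsics"])[:2,3])/np.linalg.norm(c[:2]-np.linalg.inv(s["extrinsics"])[:2,3]),loss="soft_l1",f_scale=.003); print("tube xy",f.x.round(4),"res",np.median(abs(f.fun)).round(4))
a=S["side"]["pixels"][220:400,140:360]; cv2.imwrite("pics/crop.png",cv2.resize(a,None,fx=3,fy=3,interpolation=2))
E
python3 m.py
```

```text
== scene tabz 0.001598907454354725
blue 297 [254. 209.] lo [0.502 0.095 0.005] hi [0.572 0.158 0.013]
   rect [538.6 128. ] [75.7 75. ] 87.8
blue 75 [262. 225.] lo [0.499 0.051 0.005] hi [0.572 0.078 0.013]
   rect [534.   58.4] [24.7 76.4] 73.4
red 360 [369. 301.] lo [ 0.512 -0.319  0.01 ] hi [ 0.671 -0.313  0.099]
red 83 [425. 380.] lo [ 0.613 -0.531  0.044] hi [ 0.637 -0.505  0.059]
pink 194 [275. 154.] lo [0.617 0.17  0.001] hi [0.708 0.394 0.153]
pink 340 [276. 177.] lo [0.617 0.17  0.001] hi [0.652 0.28  0.101]
pink 196 [190. 175.] lo [0.37  0.193 0.113] hi [0.407 0.231 0.152]
pink 286 [194. 195.] lo [0.37  0.193 0.016] hi [0.407 0.213 0.103]
pink 189 [424. 384.] lo [ 0.612 -0.533  0.006] hi [ 0.641 -0.504  0.059]
purple 144 [183. 159.] lo [0.374 0.269 0.116] hi [0.409 0.294 0.153]
purple 72 [183. 183.] lo [0.373 0.274 0.006] hi [0.379 0.288 0.096]
tube px [0.541 0.289 0.091]
tube n 545 zmax 0.156
tube xy [0.5478 0.3062] res 0.0014
== side tabz 0.0002620013324772384
blue 1037 [271. 275.] lo [0.501 0.064 0.004] hi [0.575 0.169 0.04 ]
   rect [538.8  94.4] [152.7  78.9] 87.6
red 1378 [332. 159.] lo [ 0.474 -0.47  -0.   ] hi [ 0.674 -0.308  0.095]
pink 371 [205. 244.] lo [0.617 0.083 0.001] hi [0.764 0.212 0.151]
pink 521 [210. 271.] lo [0.616 0.183 0.008] hi [0.65  0.213 0.101]
pink 472 [310. 296.] lo [ 0.372  0.075 -0.   ] hi [0.448 0.234 0.151]
pink 613 [310. 327.] lo [0.371 0.21  0.004] hi [0.401 0.235 0.1  ]
purple 517 [289. 328.] lo [ 0.374  0.17  -0.001] hi [0.46  0.31  0.151]
purple 698 [289. 359.] lo [0.374 0.284 0.001] hi [0.407 0.311 0.1  ]
tube px [0.535 0.318 0.096]
tube n 1317 zmax 0.153
tube xy [0.5485 0.3054] res 0.0007
```

View pics/crop.png

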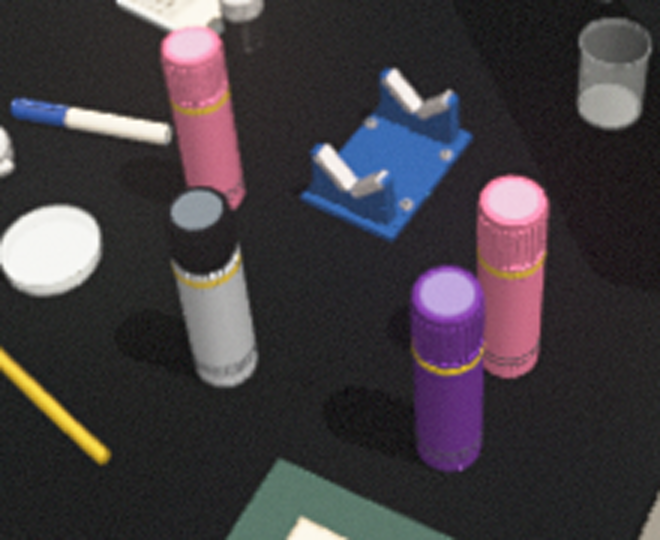

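The crop confirms it: the silver tube with black collar and yellow band is at crop (210,285), and the pink and purple ones are look-alikes. The rest's notches are at crop (350,180) and (420,105). Next I'll go over the rack for a close look.

```bash
cat >> h.py <<'E'
def pose(): o=get_obs(); return np.array(o["position"]),R.from_quat(o["tool_rot"]),o
def frame(z,x):
    z=np.array(z,float);z/=np.linalg.norm(z);x=np.array(x,float);x-=z*(x@z);x/=np.linalg.norm(x)
    return R.from_matrix(np.stack([x,np.cross(z,x),z],1))
def row(p,Rt,at=None):
    a,b,_=pose() if at is None else (at[0],at[1],0)
    print("row",np.r_[b.inv().apply(np.array(p)-a)/.04,(b.inv()*Rt).as_rotvec()].round(3).tolist())
E
python3 - <<'E'
from h import *
row([.56,-.23,.43],frame([0,0,-1],[0,1,0]))
E
```

```text
row [10.699, -4.916, -0.64, -0.001, -0.001, -1.175]
```

move_arm(commands=[[[10.7, -4.92, -0.64, 0, 0, -1.175], [10.7, -4.92, -0.64, 0, 0, -1.175], [10.7, -4.92, -0.64, 0, 0, -1.175], [10.7, -4.92, -0.64, 0, 0, -1.175], [10.7, -4.92, -0.64, 0, 0, -1.175], [10.7, -4.92, -0.64, 0, 0, -1.175], [10.7, -4.92, -0.64, 0, 0, -1.175], [10.7, -4.92, -0.64, 0, 0, -1.175], [10.7, -4.92, -0.64, 0, 0, -1.175], [10.7, -4.92, -0.64, 0, 0, -1.175], [10.7, -4.92, -0.64, 0, 0, -1.175]]])

```text
time: 1.48
position: [0.5592, -0.2312, 0.4301]
tool_rot: [0.708, 0.706, -0.0, -0.0]
ft_force: [0.4, 0.3, 0.0]
grip_width: 0.0869
grip_force: 0.0
```

```bash
cat >> h.py <<'E'
def log():
    o=get_obs(); open("log.txt","a").write(repr([*map(float,o["q"]),*map(float,o["position"]),*map(float,o["tool_rot"])])+"\n"); print("t",round(o["time"],2),"q",o["q"].round(3),"p",o["position"].round(4),"F",o["ft_force"].round(1),"w",round(o["grip_width"],4),o["grip_force"]); return o
E
python3 - <<'E'
from h import *
open("log.txt","w").write(repr([-1.35349,.528473,1.433902,0,1.181377,-.178475,.240919,-.57633,.403767,.9804823,.1966044,-3.14e-5,-.0010794])+"\n")
print(log()["tool_rot"])
c=camera("wrist"); P=pts(c); np.savez("w1.npz",P=P,**c); cv2.imwrite("pics/w1.png",c["pixels"])
E
```

```text
t 1.48 q [-0.576  0.473  1.456 -0.     1.213 -0.574] p [ 0.5592 -0.2312  0.4301] F [0.4 0.3 0. ] w 0.0869 0.0
[ 7.07747584e-01  7.06465254e-01 -2.67779071e-04 -3.61299413e-04]
```

View pics/w1.png

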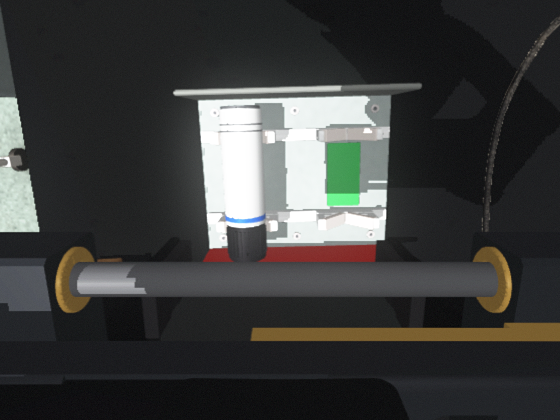

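The wrist view shows the rack. The stored tube (blue band) is at (243,180), the green strip at (343,172), the red plate at the bottom around y=252 and the grey plate at the top around y=90. Now I'll measure the rack.

```bash
cat > rk.py <<'E'
from h import *
s=dict(np.load("w1.npz")); P=s["P"]; hsv=cv2.cvtColor(s["pixels"],cv2.COLOR_BGR2HSV); H,Sa,V=[hsv[...,i].astype(int) for i in range(3)]
ok=s["range_z"]>0
g=(abs(H-62)<15)&(Sa>120)&(V>50)&ok; g[:130]=0;g[210:]=0;g[:,:320]=0;g[:,365:]=0
q=P[g]; print("green",len(q),np.median(q,0).round(4)); r=cv2.minAreaRect((q[:,:2]*1000).astype(np.float32)); print(r)
# grey plate top edge & red plate top edge
top=ok&(P[...,2]>.085)&(P[...,2]<.103); top[:,:150]=0;top[200:]=0
q=P[top]; print("greyplate",len(q),q[:,1].min(),q[:,1].max(),np.polyfit(q[:,0],q[:,1],1).round(4),np.percentile(q[:,0],[1,99]))
# stored tube: top line
t=ok&(P[...,2]>.045)&(P[...,2]<.082); t[:105]=0;t[212:]=0;t[:,:222]=0;t[:,264:]=0
q=P[t]; f=np.polyfit(q[:,1],q[:,0],1);print("stored",len(q),q[:,2].max(),"dx/dy",f.round(4),"x at y=-.23",np.polyval(f,-.23), np.percentile(q[:,1],[1,99]))
# rails: aluminium top parts 
for v0,v1 in((125,140),(208,225)):
    m=ok&(P[...,2]>.028)&(P[...,2]<.056); m[:v0]=0;m[v1:]=0;m[:,:200]=0;m[:,195+195:]=0
    m[:,215:270]=0
    q=P[m]; print("rail",len(q),"y",np.percentile(q[:,1],[5,50,95]).round(4),"x",np.percentile(q[:,0],[1,99]).round(4))
    n=m.copy(); n[:,:318]=0; q=P[n]; b=np.digitize(q[:,0],np.arange(.58,.69,.005)); print([(round(.5775+.005*i,4),round(float(np.median(q[b==i,2])),3)) for i in np.unique(b)])
b=ok&(abs(P[...,2]-.008)<.006); b[:95]=0;b[245:]=0;b[:,:190]=0;b[:,400:]=0
q=P[b]; print("base",cv2.minAreaRect((q[:,:2]*1000).astype(np.float32)), np.percentile(q[:,0],[1,99]),np.percentile(q[:,1],[1,99]))
for n in("side","scene"):
    s=dict(np.load(n+".npz")); P=s["P"]; hsv=cv2.cvtColor(s["pixels"],cv2.COLOR_BGR2HSV); H,Sa,V=[hsv[...,i].astype(int) for i in range(3)]
    m=((H<6)|(H>174))&(Sa>170)&(V>70)&(s["range_z"]>0)&(P[...,0]>.44)&(P[...,0]<.69)&(abs(P[...,1]+.315)<.025)&(P[...,2]>.02)
    q=P[m]; print(n,"red",len(q),np.polyfit(q[:,0]-.57,q[:,1],1).round(4),np.percentile(q[:,0],[1,99]))
E
python3 rk.py
```

```text
green 1924 [ 0.6241 -0.2265  0.0125]
((623.8636474609375, -227.78689575195312), (35.034645080566406, 68.48470306396484), 1.5612742900848389)
greyplate 1747 -0.14905162841293085 -0.1392817072977566 [ 0.0242 -0.1582] [0.47082253 0.66918293]
stored 4280 0.07921478271965242 dx/dy [-0.0021  0.5204] x at y=-.23 0.5209315105566965 [-0.25277814 -0.15667696]
rail 839 y [-0.1874 -0.1827 -0.1778] x [0.4883 0.6536]
[(np.float64(0.5925), 0.051), (np.float64(0.5975), 0.052), (np.float64(0.6025), 0.049), (np.float64(0.6075), 0.045), (np.float64(0.6125), 0.041), (np.float64(0.6175), 0.035), (np.float64(0.6225), 0.03), (np.float64(0.6275), 0.034), (np.float64(0.6325), 0.038), (np.float64(0.6375), 0.044), (np.float64(0.6425), 0.048), (np.float64(0.6475), 0.052), (np.float64(0.6525), 0.051)]
rail 772 y [-0.2762 -0.2698 -0.267 ] x [0.5445 0.6561]
[(np.float64(0.5925), 0.05), (np.float64(0.5975), 0.05), (np.float64(0.6025), 0.05), (np.float64(0.6075), 0.046), (np.float64(0.6125), 0.041), (np.float64(0.6175), 0.037), (np.float64(0.6225), 0.033), (np.float64(0.6275), 0.031), (np.float64(0.6325), 0.036), (np.float64(0.6375), 0.041), (np.float64(0.6425), 0.045), (np.float64(0.6475), 0.05), (np.float64(0.6525), 0.051), (np.float64(0.6575), 0.051)]
base ((570.200439453125, -228.89303588867188), (246.08187866210938, 166.29039001464844), 0.8618593811988831) [0.45789774 0.68328825] [-0.30901861 -0.1470153 ]
side red 1290 [ 0.0264 -0.3126] [0.47249312 0.67437185]
scene red 1452 [ 0.0261 -0.3178] [0.47459094 0.67115391]
```

Rack seat ≈ (0.624, -0.228), yaw 0.025, confirmed by the notches, strip and plates. Now over the rest.

move_arm(commands=[[[8.5, -0.5, 0, 0, 0, 0], [8.5, -0.5, 0, 0, 0, 0], [8.5, -0.5, 0, 0, 0, 0], [8.5, -0.5, 0, 0, 0, 0], [8.5, -0.5, 0, 0, 0, 0], [8.5, -0.5, 0, 0, 0, 0], [8.5, -0.5, 0, 0, 0, 0], [8.5, -0.5, 0, 0, 0, 0]]])

```text
time: 2.52
position: [0.5402, 0.1088, 0.4304]
tool_rot: [0.708, 0.707, -0.0, 0.0]
ft_force: [0.3, 0.4, 0.6]
grip_width: 0.0872
grip_force: 0.0
```

```bash
cat > rs.py <<'E'
from h import *
log()
c=camera("wrist"); P=pts(c); np.savez("w2.npz",P=P,**c); cv2.imwrite("pics/w2.png",c["pixels"])
hsv=cv2.cvtColor(c["pixels"],cv2.COLOR_BGR2HSV); H,Sa,V=[hsv[...,i].astype(int) for i in range(3)]
ok=c["range_z"]>0
R0=ok&(abs(P[...,0]-.537)<.06)&(abs(P[...,1]-.11)<.075)
m=R0&(abs(H-108)<12)&(Sa>120)&(abs(P[...,2]-.008)<.006); q=P[m]; print("base",len(q),cv2.minAreaRect((q[:,:2]*1000).astype(np.float32)))
m=R0&(P[...,2]>.024)&(P[...,2]<.057)
for a,b in((.03,.11),(.11,.19)):
    q=P[m&(P[...,1]>a)&(P[...,1]<b)]
    if len(q)<20: continue
    print("plate",len(q),"y",np.percentile(q[:,1],[5,50,95]).round(4),"x",np.percentile(q[:,0],[1,99]).round(4))
    d=np.digitize(q[:,0],np.arange(.49,.60,.005)); print([(round(.4875+.005*i,4),round(float(np.median(q[d==i,2])),3)) for i in np.unique(d)])
E
python3 rs.py
```

```text
t 2.52 q [-4.000e-03  3.970e-01  1.590e+00 -1.000e-03  1.154e+00 -3.000e-03] p [0.5402 0.1088 0.4304] F [0.3 0.4 0.6] w 0.0872 0.0
base 5244 ((538.1102905273438, 111.02633666992188), (118.47317504882812, 81.15306854248047), 88.25044250488281)
plate 922 y [0.0618 0.0694 0.0733] x [0.5064 0.568 ]
[(np.float64(0.5075), 0.051), (np.float64(0.5125), 0.051), (np.float64(0.5175), 0.048), (np.float64(0.5225), 0.043), (np.float64(0.5275), 0.038), (np.float64(0.5325), 0.033), (np.float64(0.5375), 0.03), (np.float64(0.5425), 0.034), (np.float64(0.5475), 0.039), (np.float64(0.5525), 0.044), (np.float64(0.5575), 0.049), (np.float64(0.5625), 0.051), (np.float64(0.5675), 0.051)]
plate 819 y [0.1514 0.1571 0.1625] x [0.5093 0.5713]
[(np.float64(0.5075), 0.051), (np.float64(0.5125), 0.051), (np.float64(0.5175), 0.052), (np.float64(0.5225), 0.047), (np.float64(0.5275), 0.042), (np.float64(0.5325), 0.037), (np.float64(0.5375), 0.032), (np.float64(0.5425), 0.031), (np.float64(0.5475), 0.036), (np.float64(0.5525), 0.041), (np.float64(0.5575), 0.046), (np.float64(0.5625), 0.051), (np.float64(0.5675), 0.051), (np.float64(0.5725), 0.051)]
```

View pics/w2.png

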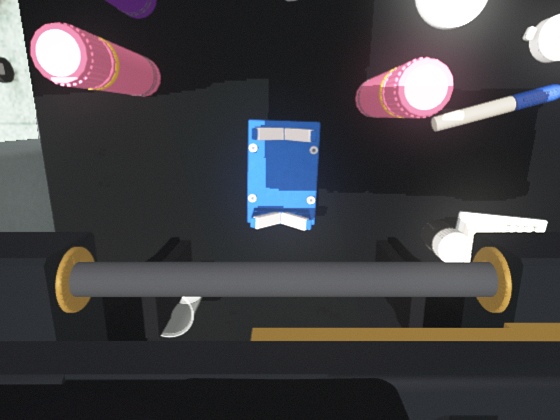

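Rest centre ≈ (0.5385, 0.111), yaw -0.031. The pink tubes flank it at (90,60) and (405,90), the beaker is at (180,318) and the can at (453,243). Next I'll move to the +y side of the tube at height with a 45° tilt, which also gives data for a kinematic fit.

move_arm(commands=[[[9.8, 0, 0, 0, 0, 0], [9.8, 0, 0, 0, 0, 0], [9.8, 0, 0, 0, -0.2, 0], [9.8, 0, 0, 0, -0.4, 0], [9.8, 0, 0, 0, -0.6, 0], [9.8, 0, 0, 0, -0.785, 0], [9.8, 0, 0, 0, -0.785, 0], [9.8, 0, 0, 0, -0.785, 0], [9.8, 0, 0, 0, -0.785, 0], [9.8, 0, 0, 0, -0.785, 0]]])

```text
time: 3.82
position: [0.541, 0.4999, 0.4313]
tool_rot: [0.654, 0.652, -0.27, 0.27]
ft_force: [0.6, 0.5, 0.3]
grip_width: 0.0867
grip_force: 0.0
```

```bash
cat > kin.py <<'E'
from h import *
from scipy.optimize import least_squares
D=np.array([eval(l) for l in open("log.txt")])
lim=np.array([[-3.08,3.08],[-.75,2.2],[.22,2.44],[-1.43,4.57],[0,2.65],[-2.85,2.85]])
def fk(q,p,full=False):
    lat,a1,h,L2,e,L3,d6=p; s4,s6,c6=S
    T=R.from_euler('z',q[0]); A=np.array([a1,lat,h]); A2=T.apply(A)
    T2=T*R.from_euler('y',q[1]); B=A2+T2.apply([0,0,L2])
    T3=T2*R.from_euler('y',q[2]); C=B+T3.apply([e,0,L3])
    T6=T3*R.from_euler('z',s4*q[3])*R.from_euler('y',q[4]); E=C+T6.apply([0,0,d6])
    Rt=T6*R.from_euler('z',c6+s6*q[5])
    return (E,Rt,A2,B,C) if full else (E,Rt)
best=None
for s4 in(1,-1):
  for s6 in(1,-1):
    S=(s4,s6,np.pi/2)
    f=least_squares(lambda p:np.concatenate([np.r_[fk(d[:6],p)[0]-d[6:9]] for d in D]+[1e-3*(p-[.11,0,.3,.4,0,.4,.1])]),[.11,0,.3,.4,0,.4,.1])
    er=max((fk(d[:6],f.x)[1].inv()*R.from_quat(d[9:])).magnitude() for d in D)
    if best is None or er+f.cost*1e4<best[0]: best=(er+f.cost*1e4,S,f.x,er,abs(f.fun[:3*len(D)]).max())
S=best[1]; PK=best[2]
def ik(p,Rt,q0):
    f=least_squares(lambda q:np.r_[(fk(q,PK)[0]-p)*5,(fk(q,PK)[1].inv()*Rt).as_rotvec()],np.clip(q0,lim[:,0]+.01,lim[:,1]-.01),bounds=(lim[:,0],lim[:,1]))
    return f.x,np.sqrt(2*f.cost)
E
python3 - <<'E'
from h import *
print(log()["tool_rot"])
import kin; print(kin.best)
E
```

```text
t 3.83 q [ 0.686  0.793  0.919 -0.62   1.923  0.62 ] p [0.541  0.4999 0.4313] F [0.6 0.5 0.3] w 0.0867 0.0
[ 0.65436687  0.65244974 -0.27048867  0.27009113]
(np.float64(0.00026994269801911496), (1, 1, 1.5707963267948966), array([1.10998626e-01, 1.05256549e-05, 2.74212024e-01, 5.87988131e-01,
       1.14106202e-01, 3.91697095e-01, 1.23258884e-01]), 2.1708111173201083e-05, np.float64(2.20959676319743e-06))
```

The kinematic model fits to within micrometres. Now I'll check IK for the pick and lay poses at various tilts.

```bash
cat > t.py <<'E'
from kin import *
q0=get_obs()["q"]
G=.164
def pick(tilt,az,g=np.array([.548,.3058,.08])):
    d=np.array([np.cos(az)*np.cos(tilt),np.sin(az)*np.cos(tilt),-np.sin(tilt)])
    Rt=frame(d,[0,0,-1]); return g-G*d,Rt
for az in(-90,-75,-60,-105):
  for tilt in(45,30,20,10):
    p,Rt=pick(np.radians(tilt),np.radians(az)); q,e=ik(p,Rt,q0); f=fk(q,PK,True)
    pl,Rl=None,None
    # lay: tool tilted past vertical by tilt about rest x
    y=np.array([.031,1,0])/np.hypot(.031,1); t=np.radians(tilt)
    dl=np.sin(t)*-(-y)*1+np.array([0,0,-np.cos(t)])
    dl=-(-y)*0+ (-np.array([0,0,1])*np.cos(t)) + (-y)*(np.sin(t))*(1)
    # pick: d·collar=-sin(tilt) (collar=+Z); keep d·collar at lay, collar=-y
    c=-y; dl=-np.sin(t)*c-np.cos(t)*np.array([0,0,1])
    gl=np.array([.5385,.111,.056])+c*.005
    ql,el=ik(gl-G*dl,frame(dl,-c),q0)
    print(az,tilt,"pick",q.round(2),round(e,4),"C",f[4].round(2),"B",f[3].round(2),"lay",ql.round(2),round(el,4))
E
python3 t.py
```

```text
-90 45 pick [ 0.6   0.98  1.21 -0.63  1.48  0.83] 0.0 C [0.55 0.51 0.28] B [0.34 0.37 0.6 ] lay [-0.39  0.86  1.79  0.88  1.04 -1.03] 0.0
-90 30 pick [ 0.65  1.09  1.11 -0.77  1.7   0.86] 0.0 C [0.55 0.55 0.22] B [0.35 0.4  0.55] lay [-0.28  0.77  1.8   0.71  0.84 -0.8 ] 0.0
-90 20 pick [ 0.67  1.17  1.04 -0.87  1.84  0.86] 0.0 C [0.55 0.58 0.18] B [0.36 0.42 0.5 ] lay [-0.19  0.73  1.8   0.52  0.74 -0.58] 0.0
-90 10 pick [ 0.68  1.25  0.98 -0.97  1.96  0.85] 0.0 C [0.55 0.59 0.13] B [0.36 0.44 0.46] lay [-0.1   0.71  1.78  0.28  0.68 -0.29] 0.0
-75 45 pick [ 0.63  0.93  1.34 -0.75  1.3   0.75] 0.0 C [0.5  0.5  0.28] B [0.31 0.37 0.62] lay [-0.39  0.86  1.79  0.88  1.04 -1.03] 0.0
-75 30 pick [ 0.69  1.04  1.27 -0.91  1.5   0.83] 0.0 C [0.48 0.55 0.22] B [0.32 0.41 0.57] lay [-0.28  0.77  1.8   0.71  0.84 -0.8 ] 0.0
-75 20 pick [ 0.72  1.12  1.22 -1.01  1.63  0.86] 0.0 C [0.48 0.57 0.18] B [0.32 0.43 0.53] lay [-0.19  0.73  1.8   0.52  0.74 -0.58] 0.0
-75 10 pick [ 0.74  1.2   1.17 -1.1   1.76  0.88] 0.0 C [0.47 0.58 0.13] B [0.33 0.45 0.49] lay [-0.1   0.71  1.78  0.28  0.68 -0.29] 
[... 411 characters left out ...]
8] 0.0
-60 10 pick [ 0.77  1.15  1.36 -1.27  1.57  0.96] 0.0 C [0.41 0.55 0.13] B [0.31 0.45 0.51] lay [-0.1   0.71  1.78  0.28  0.68 -0.29] 0.0
-105 45 pick [ 0.55  1.02  1.1  -0.51  1.64  0.94] 0.0 C [0.6  0.5  0.28] B [0.37 0.36 0.58] lay [-0.39  0.86  1.79  0.88  1.04 -1.03] 0.0
-105 30 pick [ 0.59  1.14  0.97 -0.64  1.88  0.93] 0.0 C [0.61 0.55 0.22] B [0.38 0.39 0.52] lay [-0.28  0.77  1.8   0.71  0.84 -0.8 ] 0.0
-105 20 pick [ 0.61  1.22  0.89 -0.74  2.03  0.9 ] 0.0 C [0.62 0.57 0.18] B [0.39 0.41 0.48] lay [-0.19  0.73  1.8   0.52  0.74 -0.58] 0.0
-105 10 pick [ 0.62  1.3   0.82 -0.86  2.16  0.86] 0.0 C [0.62 0.58 0.13] B [0.4  0.42 0.43] lay [-0.1   0.71  1.78  0.28  0.68 -0.29] 0.0
```

Picking at azimuth -90° with 20° tilt works for both ends. Now the pre-pick pose, 90 mm back from the tube.

```bash
cat > u.py <<'E'
from kin import *
def pick(g=(.548,.3058,.08),tilt=20,back=0):
    t=np.radians(tilt); d=np.array([0,-np.cos(t),-np.sin(t)]); return np.array(g)-(.164+back)*d,frame(d,[0,0,-1])
E
python3 -c "
from u import *
p,Rt=pick(back=.09); row(p,Rt); print(ik(p,Rt,get_obs()['q']))"
```

```text
row [5.459, 0.168, 3.891, -0.002, -0.437, -0.002]
(array([ 0.74835822,  1.20622253,  0.82022516, -0.86363505,  2.00827949,
        0.75764064]), np.float64(8.65653643324939e-15))
```

move_arm(commands=[[[1, 0.1, 0.7, 0, -0.1, 0], [2, 0.17, 1.4, 0, -0.2, 0], [3, 0.17, 2.1, 0, -0.3, 0], [4, 0.17, 2.9, 0, -0.437, 0], [5.46, 0.17, 3.89, 0, -0.437, 0], [5.46, 0.17, 3.89, 0, -0.437, 0], [5.46, 0.17, 3.89, 0, -0.437, 0], [5.46, 0.17, 3.89, 0, -0.437, 0], [5.46, 0.17, 3.89, 0, -0.437, 0]]])

```text
time: 4.95
position: [0.5478, 0.5468, 0.1704]
tool_rot: [0.581, 0.579, -0.403, 0.406]
ft_force: [0.8, -0.1, 0.5]
grip_width: 0.0869
grip_force: 0.0
```

```bash
python3 - <<'E'
from u import *
log()
c=camera("wrist"); P=pts(c); cv2.imwrite("pics/w3.png",c["pixels"])
m=(c["range_z"]>0)&(np.hypot(P[...,0]-.548,P[...,1]-.306)<.04)&(P[...,2]>.02)&(P[...,2]<.11)
p=P[m]; f=least_squares(lambda x:np.hypot(p[:,0]-x[0],p[:,1]-x[1])-.02,[.548,.306],loss="soft_l1",f_scale=.003); print(len(p),f.x.round(4),np.median(abs(f.fun)))
p,Rt=pick(); row(p,Rt)
E
```

```text
t 4.95 q [ 0.75   1.203  0.816 -0.863  2.011  0.758] p [0.5478 0.5468 0.1704] F [ 0.8 -0.1  0.5] w 0.0869 0.0
8264 [0.5471 0.3063] 0.00035108600406671617
row [0.039, 0.009, 2.326, 0.001, -0.003, -0.004]
```

View pics/w3.png

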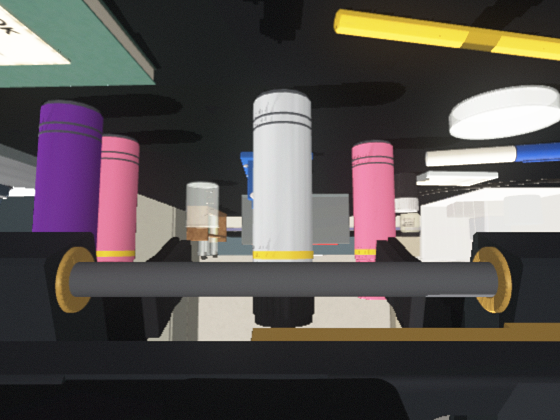

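The wrist view is inverted. The silver tube is centred at (283,200), and purple (70,170) and pink (375,200) are clear of the fingers. Going in.

move_arm(commands=[[[0.03, 0, 0.8, 0, 0, 0], [0.03, 0, 1.4, 0, 0, 0], [0.03, 0, 1.9, 0, 0, 0], [0.03, 0, 2.33, 0, 0, 0], [0.03, 0, 2.33, 0, 0, 0], [0.03, 0, 2.33, 0, 0, 0]]])

```text
time: 5.75
position: [0.5472, 0.4599, 0.1341]
tool_rot: [0.58, 0.579, -0.405, 0.406]
ft_force: [0.1, -0.2, -0.1]
grip_width: 0.0869
grip_force: 0.0
```

move_arm(commands=[[[0, 0, 0, 0, 0, 0], [0, 0, 0, 0, 0, 0], [0, 0, 0, 0, 0, 0], [0, 0, 0, 0, 0, 0], [0, 0, 0, 0, 0, 0], [0, 0, 0, 0, 0, 0]]], claw=1, squeeze=30)

```text
time: 6.5
position: [0.547, 0.4593, 0.1329]
tool_rot: [0.579, 0.579, -0.405, 0.406]
ft_force: [-0.2, -0.4, -0.1]
grip_width: 0.0395
grip_force: 30.0
```

```bash
cat > lift.py <<'E'
from u import *
o=log(); p0,R0,_=pose(); q0=o["q"]
g0=p0+.164*R0.as_matrix()[:,2]; print("grasp",g0.round(4),"axis tilt", R0.as_matrix()[:,0].round(3))
# lay frame: keep actual tool-vs-tube relation: collar axis in tool frame = R0^-1 Z
k=R0.inv().apply([0,0,1]); s=g0[2]-.075   # grasp point above mid along collar axis
y=np.array([.031,1,0]);y/=np.linalg.norm(y); c=-y; t=np.arcsin(-k[2])
d=-np.sin(t)*c-np.cos(t)*np.array([0,0,1]); Rl=frame(d,-c); print("collar at lay",Rl.apply(k).round(4))
gl=np.array([.5385,.111,.056])+c*s
np.savez("lay.npz",gl=gl,q=Rl.as_quat(),d=d,p0=p0,q0=R0.as_quat())
p=gl-.164*d
# via: lift, then rotate at height while moving
for name,pp,RR in(("lift",p0+[0,0,.17],R0),("above",p+[0,0,.12],Rl)):
    row(pp,RR,at=None if name=="lift" else (p0+[0,0,.17],R0)); q0,e=ik(pp,RR,q0); print(name,q0.round(2),round(e,5))
E
python3 lift.py
```

```text
t 6.5 q [ 0.67   1.173  1.045 -0.868  1.833  0.866] p [0.547  0.4593 0.1329] F [-0.2 -0.4 -0.1] w 0.0395 29.98634548857808
grasp [0.547  0.3051 0.0769] axis tilt [ 0.     0.342 -0.94 ]
collar at lay [-0.0307 -0.9995  0.    ]
row [-3.994, 0.001, -1.453, 0.0, 0.0, 0.0]
lift [ 0.67  0.95  1.06 -0.92  1.96  0.69] 0.0
row [-4.11, -0.259, 9.31, 0.015, 1.571, 0.031]
above [-0.19  0.52  1.74  0.42  0.98 -0.41] 0.0
```

Gripped: opening 39.5 mm at 30 N. Lifting.

move_arm(commands=[[[-0.3, 0, -0.11, 0, 0, 0], [-1, 0, -0.36, 0, 0, 0], [-2, 0, -0.73, 0, 0, 0], [-3, 0, -1.1, 0, 0, 0], [-4, 0, -1.45, 0, 0, 0], [-5.2, 0, -1.89, 0, 0, 0], [-5.2, 0, -1.89, 0, 0, 0], [-5.2, 0, -1.89, 0, 0, 0]]])

```text
time: 7.5
position: [0.5464, 0.459, 0.3536]
tool_rot: [0.579, 0.58, -0.406, 0.405]
ft_force: [0.1, 0.2, -2.7]
grip_width: 0.039
grip_force: 30.0
```

```bash
python3 - <<'E'
from u import *
o=log(); L=np.load("lay.npz"); Rl=R.from_quat(L["q"]); p=L["gl"]-.164*L["d"]
row(p+[0,0,.12],Rl)
E
```

```text
t 7.5 q [ 0.67   0.897  1.036 -0.949  2.01   0.626] p [0.5464 0.459  0.3536] F [ 0.1  0.2 -2.7] w 0.039 29.98698055744171
row [-2.927, -0.243, 9.735, 0.013, 1.57, 0.032]
```

move_arm(commands=[[[0, 0, 0.5, 0, 0.15, 0], [-0.3, 0, 1.5, 0, 0.3, 0], [-0.7, -0.05, 2.5, 0, 0.48, 0], [-1, -0.08, 3.6, 0, 0.66, 0], [-1.4, -0.1, 4.8, 0, 0.84, 0.01], [-1.8, -0.15, 6, 0.01, 1.02, 0.02], [-2.2, -0.2, 7.2, 0.01, 1.2, 0.02], [-2.5, -0.22, 8.4, 0.01, 1.38, 0.03], [-2.93, -0.24, 9.73, 0.013, 1.57, 0.032], [-2.93, -0.24, 9.73, 0.013, 1.57, 0.032], [-2.93, -0.24, 9.73, 0.013, 1.57, 0.032], [-2.93, -0.24, 9.73, 0.013, 1.57, 0.032]]])

```text
time: 9.0
position: [0.5366, 0.0551, 0.3306]
tool_rot: [0.706, 0.687, 0.124, -0.121]
ft_force: [-0.3, 0.2, -2.6]
grip_width: 0.0389
grip_force: 30.0
```

```bash
cat > chk.py <<'E'
from u import *
o=log(); L=np.load("lay.npz"); Rl=R.from_quat(L["q"]); p=L["gl"]-.164*L["d"]
row(p,Rl)
for n in("side","wrist"):
    c=camera(n); P=pts(c); cv2.imwrite(f"pics/{n}_{int(o['time']*10)}.png",c["pixels"]); 
    gz=o["position"]+.164*R.from_quat(o["tool_rot"]).as_matrix()[:,2]
    m=(c["range_z"]>0)&(abs(P[...,0]-gz[0])<.024)&(abs(P[...,1]-gz[1])<.1)&(abs(P[...,2]-gz[2])<.045)
    q=P[m]
    hs=cv2.cvtColor(c["pixels"],cv2.COLOR_BGR2HSV)[m]
    yb=(abs(hs[:,0].astype(int)-25)<8)&(hs[:,1]>120)
    q2=q[yb]; print(n,"grasp",gz.round(4),"n",len(q),"y ends",np.percentile(q[:,1],[.5,99.5]).round(3),"yellow",len(q2),q2.mean(0).round(3) if len(q2) else 0)
    for a,b in((-.075,-.03),(.03,.075)):
        w=q[(q[:,1]-gz[1]>a)&(q[:,1]-gz[1]<b)]
        if len(w)>30: print("  part",a,len(w),"x mid",np.percentile(w[:,0],[2,98]).round(4),"z",np.percentile(w[:,2],[2,98]).round(4),"y",w[:,1].mean().round(3))
E
python3 chk.py; ls pics
```

```text
t 9.0 q [-0.184  0.524  1.735  0.417  0.982 -0.407] p [0.5366 0.0551 0.3306] F [-0.3  0.2 -2.6] w 0.0389 30.00260129570961
row [-1.074, 0.006, 2.815, -0.002, 0.001, 0.002]
side grasp [0.538  0.111  0.1765] n 1124 y ends [0.051 0.188] yellow 16 [0.539 0.079 0.199]
  part -0.075 38 x mid [0.5164 0.5554] z [0.1689 0.2049] y 0.065
  part 0.03 479 x mid [0.5206 0.5571] z [0.1652 0.1991] y 0.167
wrist grasp [0.538  0.111  0.1765] n 20758 y ends [0.093 0.187] yellow 7 [0.562 0.096 0.213]
  part 0.03 10014 x mid [0.5208 0.5575] z [0.1853 0.2002] y 0.163
crop.png
scene0.png
side0.png
side_90.png
w1.png
w2.png
w3.png
wrist_90.png
```

move_arm(commands=[[[-0.3, 0, 0.7, 0, 0, 0], [-0.6, 0, 1.5, 0, 0, 0], [-0.85, 0, 2.2, 0, 0, 0], [-0.95, 0.01, 2.48, 0, 0, 0], [-0.99, 0.01, 2.58, 0, 0, 0], [-1.01, 0.01, 2.65, 0, 0, 0], [-1.01, 0.01, 2.65, 0, 0, 0]]])

```text
time: 9.98
position: [0.538, 0.0517, 0.2187]
tool_rot: [0.707, 0.686, 0.125, -0.119]
ft_force: [-0.0, -0.3, -2.3]
grip_width: 0.0389
grip_force: 30.0
```

```bash
python3 chk.py
```

```text
t 9.97 q [-0.19   0.715  1.795  0.514  0.755 -0.56 ] p [0.538  0.0517 0.2187] F [-0.  -0.3 -2.3] w 0.0389 30.002411138266325
row [-0.04, -0.035, 0.212, 0.003, 0.001, 0.001]
side grasp [0.5402 0.1075 0.0645] n 1093 y ends [0.066 0.185] yellow 3 [0.549 0.076 0.084]
  part -0.075 55 x mid [0.5163 0.5544] z [0.0199 0.084 ] y 0.071
  part 0.03 507 x mid [0.5182 0.5587] z [0.0229 0.0874] y 0.163
wrist grasp [0.5402 0.1075 0.0645] n 20979 y ends [0.09  0.183] yellow 12 [0.559 0.092 0.1  ]
  part 0.03 10226 x mid [0.5216 0.5599] z [0.0532 0.088 ] y 0.159
```

move_arm(commands=[[[-0.02, -0.035, 0.08, 0, 0, 0], [-0.03, -0.035, 0.15, 0, 0, 0], [-0.04, -0.035, 0.18, 0, 0, 0], [-0.04, -0.035, 0.21, 0, 0, 0], [-0.04, -0.035, 0.21, 0, 0, 0]]])

```text
time: 10.7
position: [0.5365, 0.053, 0.2094]
tool_rot: [0.707, 0.686, 0.125, -0.12]
ft_force: [-0.2, 0.4, -3.2]
grip_width: 0.0389
grip_force: 30.0
```

```bash
python3 chk.py; cd pics; mv side_1*.png side_lay.png; ls
```

```text
t 10.7 q [-0.188  0.732  1.801  0.526  0.736 -0.574] p [0.5365 0.053  0.2094] F [-0.2  0.4 -3.2] w 0.0389 30.00033074989915
row [0.008, 0.005, -0.015, 0.002, 0.001, 0.0]
side grasp [0.5385 0.1089 0.0553] n 1124 y ends [0.067 0.186] yellow 5 [0.546 0.079 0.076]
  part -0.075 57 x mid [0.5145 0.5544] z [0.0109 0.0771] y 0.071
  part 0.03 527 x mid [0.5159 0.5569] z [0.0128 0.0777] y 0.164
wrist grasp [0.5385 0.1089 0.0553] n 21138 y ends [0.091 0.184] yellow 10 [0.561 0.094 0.09 ]
  part 0.03 10394 x mid [0.5175 0.5585] z [0.0516 0.0788] y 0.16
crop.png
scene0.png
side0.png
side_90.png
side_99.png
side_lay.png
w1.png
w2.png
w3.png
wrist_107.png
wrist_90.png
wrist_99.png
```

View pics/side_lay.png

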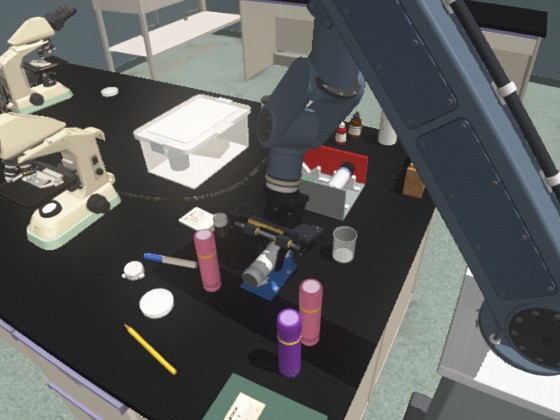

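The tube is over the rest notches at (263,268) with collar toward the rack, not yet carrying load. Lowering until contact.

move_arm(commands=[[[-0.01, 0, 0.025, 0, 0, 0], [-0.01, 0, 0.025, 0, 0, 0], [-0.02, 0, 0.045, 0, 0, 0], [-0.02, 0, 0.045, 0, 0, 0]]])

```text
time: 11.3
position: [0.5368, 0.0529, 0.2085]
tool_rot: [0.707, 0.686, 0.126, -0.12]
ft_force: [0.4, -0.1, 5.5]
grip_width: 0.0392
grip_force: 29.9
```

move_arm(commands=[[[0, 0, 0, 0, 0, 0], [0, 0, 0, 0, 0, 0], [0, 0, 0, 0, 0, 0], [0, 0, 0, 0, 0, 0], [0, 0, 0, 0, 0, 0]]], claw=-1)

```text
time: 11.92
position: [0.5364, 0.0529, 0.2074]
tool_rot: [0.707, 0.686, 0.125, -0.12]
ft_force: [-0.2, -0.9, 0.3]
grip_width: 0.0809
grip_force: 0.0
```

move_arm(commands=[[[0, 0, -0.5, 0, 0, 0], [0, 0, -1, 0, 0, 0], [0, 0, -1.8, 0, 0, 0], [0, 0, -2.6, 0, 0, 0], [0, 0, -2.6, 0, 0, 0], [0, 0, -2.6, 0, 0, 0]]])

```text
time: 12.68
position: [0.5347, 0.0176, 0.3048]
tool_rot: [0.707, 0.686, 0.125, -0.12]
ft_force: [-0.7, -0.1, 0.3]
grip_width: 0.0872
grip_force: 0.0
```

```bash
cat > rest2.py <<'E'
from u import *
o=log()
for n in("side","wrist"):
    c=camera(n); P=pts(c); cv2.imwrite(f"pics/r_{n}.png",c["pixels"])
    m=(c["range_z"]>0)&(abs(P[...,0]-.5385)<.03)&(abs(P[...,1]-.111)<.1)&(P[...,2]>.058)&(P[...,2]<.09); q=P[m]
    hs=cv2.cvtColor(c["pixels"],cv2.COLOR_BGR2HSV)[m]; yb=(abs(hs[:,0].astype(int)-25)<8)&(hs[:,1]>120); 
    print(n,len(q),"y ends",np.percentile(q[:,1],[.5,99.5]).round(4),"yellow",yb.sum(),q[yb].mean(0).round(4) if yb.any() else 0)
    for a in np.arange(.04,.19,.03):
        w=q[(q[:,1]>a)&(q[:,1]<a+.03)]
        if len(w)>30: print("  y",round(a+.015,3),len(w),"x",np.percentile(w[:,0],[2,98]).round(4),w[:,0].mean().round(4),"ztop",np.percentile(w[:,2],98).round(4))
y=np.array([.031,1,0]); d=[0,0,-1]; g=np.array([.5385,.111,.056])
print("above"); row(g+[0,0,.164+.07],frame(d,y)); print("at"); row(g+[0,0,.164],frame(d,y))
E
python3 rest2.py
```

```text
t 12.68 q [-0.255  0.563  1.759  0.424  0.944 -0.497] p [0.5347 0.0176 0.3048] F [-0.7 -0.1  0.3] w 0.0872 0.0
side 1028 y ends [0.0358 0.1854] yellow 22 [0.5315 0.0777 0.0709]
  y 0.055 176 x [0.5178 0.552 ] 0.5318 ztop 0.078
  y 0.085 178 x [0.5198 0.5536] 0.5329 ztop 0.0774
  y 0.115 195 x [0.5208 0.5548] 0.5339 ztop 0.0777
  y 0.145 208 x [0.5218 0.5552] 0.535 ztop 0.0772
  y 0.175 246 x [0.523  0.5579] 0.5379 ztop 0.0773
wrist 10946 y ends [0.036  0.1839] yellow 397 [0.5379 0.0785 0.0741]
  y 0.055 1306 x [0.5175 0.5547] 0.5359 ztop 0.0782
  y 0.085 2183 x [0.5189 0.5561] 0.5376 ztop 0.0781
  y 0.115 2599 x [0.5201 0.5571] 0.5386 ztop 0.0781
  y 0.145 2520 x [0.5209 0.5583] 0.5396 ztop 0.078
  y 0.175 1914 x [0.5223 0.5592] 0.5406 ztop 0.078
above
row [2.071, 0.026, 1.13, -0.001, -0.349, 0.0]
at
row [1.473, 0.027, 2.775, -0.001, -0.349, 0.0]
```

The tube lies level in the rest, centred at (0.5385, 0.110) with collar at -y, and released. Regrasping vertically.

move_arm(commands=[[[0.7, 0, 0, 0, -0.12, 0], [1.4, 0.02, 0.5, 0, -0.24, 0], [2.07, 0.026, 1.13, 0, -0.349, 0], [2.07, 0.026, 1.13, 0, -0.349, 0], [1.85, 0.027, 1.8, 0, -0.349, 0], [1.6, 0.027, 2.4, 0, -0.349, 0], [1.5, 0.027, 2.7, 0, -0.349, 0], [1.473, 0.027, 2.775, 0, -0.349, 0], [1.473, 0.027, 2.775, 0, -0.349, 0]]])

```text
time: 13.9
position: [0.5395, 0.1102, 0.2213]
tool_rot: [0.718, 0.696, 0.0, 0.001]
ft_force: [0.8, 0.2, -0.2]
grip_width: 0.087
grip_force: 0.0
```

move_arm(commands=[[[0, 0, 0, 0, 0, 0], [0, 0, 0, 0, 0, 0], [0, 0, 0, 0, 0, 0], [0, 0, 0, 0, 0, 0], [0, 0, 0, 0, 0, 0], [0, 0, 0, 0, 0, 0]]], claw=1, squeeze=30)

```text
time: 14.65
position: [0.539, 0.1106, 0.221]
tool_rot: [0.718, 0.696, -0.0, 0.001]
ft_force: [-0.7, -0.3, 0.2]
grip_width: 0.0395
grip_force: 30.0
```

```bash
cat > rk2.py <<'E'
from u import *
o=log(); p0,R0,_=pose(); q=o["q"]; print("x",R0.as_matrix()[:,0].round(3))
np.savez("g.npz",p=p0) if abs(p0[1]-.11)<.02 and p0[2]<.24 else 0
g=np.load("g.npz")["p"]  # grasp TCP when tube mid was at (.5385,.1103,.056)
y=np.array([-.025,1,0]); off=np.array([0,.1103-g[1],.056-g[2]])
seat=np.array([.6243,-.2285,.056])-off; seat[0]-=.5385-g[0]
print("seat TCP",seat.round(4))
Rt=frame([0,0,-1],y)
for n,h in(("above",.15),("pre",.02),("seat",0)):
    row(seat+[0,0,h],Rt); q,e=ik(seat+[0,0,h],Rt,q); print(n,q.round(2),round(e,5))
E
python3 rk2.py
```

```text
t 14.65 q [-1.000e-03  7.080e-01  1.756e+00 -1.000e-03  6.770e-01  3.200e-02] p [0.539  0.1106 0.221 ] F [-0.7 -0.3  0.2] w 0.0395 29.996788501739502
x [ 0.031  1.    -0.001]
seat TCP [ 0.6248 -0.2282  0.221 ]
row [-8.402, 2.41, -3.741, 0.001, 0.001, -0.056]
above [-0.52  0.62  1.36  0.    1.17 -0.54] 0.0
row [-8.4, 2.408, -0.491, 0.001, 0.001, -0.056]
pre [-0.52  0.78  1.44 -0.    0.92 -0.54] 0.0
row [-8.399, 2.407, 0.009, 0.001, 0.001, -0.056]
seat [-0.52  0.81  1.45 -0.    0.89 -0.54] 0.0
```

move_arm(commands=[[[0, 0, -0.4, 0, 0, 0], [0, 0, -1.4, 0, 0, 0], [0, 0, -2.6, 0, 0, 0], [0, 0, -3.74, 0, 0, 0], [-1, 0.3, -3.74, 0, 0, 0], [-2.4, 0.7, -3.74, 0, 0, -0.02], [-3.8, 1.1, -3.74, 0, 0, -0.03], [-5.2, 1.5, -3.74, 0, 0, -0.04], [-6.6, 1.9, -3.74, 0, 0, -0.056], [-7.6, 2.2, -3.74, 0, 0, -0.056], [-8.4, 2.41, -3.74, 0, 0, -0.056], [-8.4, 2.41, -3.74, 0, 0, -0.056]]])

```text
time: 16.15
position: [0.6248, -0.2309, 0.3713]
tool_rot: [0.699, 0.715, 0.0, 0.002]
ft_force: [-0.1, 0.0, -3.1]
grip_width: 0.0394
grip_force: 30.0
```

move_arm(commands=[[[0, 0, 0, 0, 0, 0], [0, 0, 0.8, 0, 0, 0], [0, 0, 1.5, 0, 0, 0], [0, 0, 1.5, 0, 0, 0]]])

```text
time: 16.65
position: [0.6239, -0.2261, 0.3088]
tool_rot: [0.698, 0.716, -0.001, -0.003]
ft_force: [-0.5, -0.3, -1.9]
grip_width: 0.0392
grip_force: 30.0
```

```bash
python3 rk2.py; python3 - <<'E'
from u import *
gz=pose()[0]-[0,0,.164]
for n in("wrist","side","scene"):
    c=camera(n); P=pts(c); cv2.imwrite(f"pics/k_{n}.png",c["pixels"])
    m=(c["range_z"]>0)&(abs(P[...,0]-gz[0])<.03)&(abs(P[...,1]-gz[1])<.1)&(abs(P[...,2]-gz[2])<.03);q=P[m]
    print(n,len(q),"y",np.percentile(q[:,1],[.5,99.5]).round(4))
    for a in np.arange(-.075,.075,.03):
        w=q[(q[:,1]>gz[1]+a)&(q[:,1]<gz[1]+a+.03)]
        if len(w)>30: print("  y",round(a+.015,3),len(w),"x",np.percentile(w[:,0],[2,98]).round(4),"ztop",np.percentile(w[:,2],98).round(4))
E
```

```text
t 16.65 q [-0.516  0.689  1.409  0.     1.048 -0.542] p [ 0.6239 -0.2261  0.3088] F [-0.5 -0.3 -1.9] w 0.0392 29.99483585357666
x [-0.027  1.     0.003]
seat TCP [ 0.6248 -0.2282  0.221 ]
row [-0.049, 0.016, -1.557, -0.005, -0.003, 0.002]
above [-0.52  0.62  1.36  0.    1.17 -0.54] 0.0
row [-0.059, 0.031, 1.693, -0.005, -0.003, 0.002]
pre [-0.52  0.78  1.44 -0.    0.92 -0.54] 0.0
row [-0.06, 0.033, 2.193, -0.005, -0.003, 0.002]
seat [-0.52  0.81  1.45 -0.    0.89 -0.54] 0.0
wrist 21293 y [-0.2429 -0.1515]
  y -0.03 220 x [0.6032 0.6419] ztop 0.1611
  y 0.0 4440 x [0.5953 0.6494] ztop 0.1721
  y 0.03 7676 x [0.6033 0.6399] ztop 0.1658
  y 0.06 8938 x [0.6028 0.6392] ztop 0.1659
side 607 y [-0.294 -0.149]
  y 0.0 202 x [0.5947 0.6524] ztop 0.1727
  y 0.03 111 x [0.6035 0.6376] ztop 0.1654
  y 0.06 212 x [0.6035 0.638 ] ztop 0.1658
scene 769 y [-0.3046 -0.2184]
  y -0.06 235 x [0.6049 0.6403] ztop 0.1682
  y -0.03 232 x [0.6041 0.6391] ztop 0.1685
  y 0.0 172 x [0.5945 0.6528] ztop 0.1715
```

View pics/k_wrist.png

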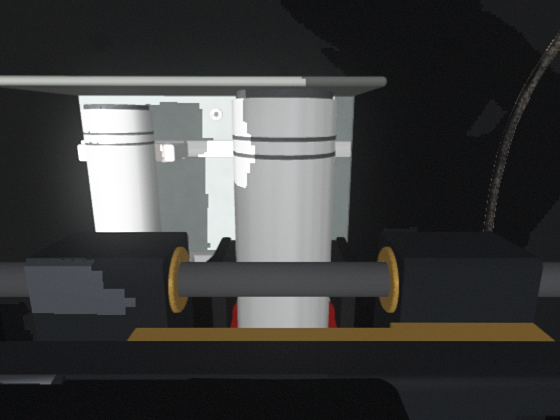

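The held tube is at (285,200) over the empty groove, beside the stored tube at (125,170) and just inside the grey plate (y≈85). Descending.

move_arm(commands=[[[-0.055, 0.015, 0.2, 0, 0, 0], [-0.055, 0.015, 0.6, 0, 0, 0], [-0.055, 0.015, 1.1, 0, 0, 0], [-0.055, 0.015, 1.5, 0, 0, 0], [-0.055, 0.015, 1.7, 0, 0, 0], [-0.055, 0.015, 1.9, 0, 0, 0], [-0.055, 0.015, 1.9, 0, 0, 0], [-0.055, 0.015, 1.9, 0, 0, 0]]])

```text
time: 17.8
position: [0.6261, -0.2305, 0.2356]
tool_rot: [0.698, 0.716, 0.0, 0.001]
ft_force: [-0.0, 0.6, -2.1]
grip_width: 0.0393
grip_force: 30.0
```

```bash
python3 rk2.py | grep -v -e above -e pre
```

```text
t 17.8 q [-0.52   0.789  1.439  0.     0.91  -0.545] p [ 0.6261 -0.2305  0.2356] F [-0.   0.6 -2.1] w 0.0393 29.994881451129913
x [-0.025  1.    -0.002]
seat TCP [ 0.6248 -0.2282  0.221 ]
row [0.055, -0.021, -3.386, 0.003, 0.002, -0.0]
row [0.059, -0.029, -0.136, 0.003, 0.002, -0.0]
row [0.06, -0.03, 0.364, 0.003, 0.002, -0.0]
seat [-0.52  0.81  1.45 -0.    0.89 -0.54] 0.0
```

move_arm(commands=[[[0.05, -0.025, 0.1, 0, 0, 0], [0.05, -0.025, 0.2, 0, 0, 0], [0.05, -0.025, 0.26, 0, 0, 0], [0.05, -0.025, 0.3, 0, 0, 0], [0.05, -0.025, 0.32, 0, 0, 0], [0.05, -0.025, 0.34, 0, 0, 0], [0.05, -0.025, 0.34, 0, 0, 0], [0.05, -0.025, 0.34, 0, 0, 0]]])

```text
time: 18.8
position: [0.6248, -0.2285, 0.2216]
tool_rot: [0.698, 0.716, 0.0, 0.001]
ft_force: [0.6, -0.6, -2.3]
grip_width: 0.039
grip_force: 30.0
```

```bash
python3 rk2.py | grep -v -e above -e pre
```

```text
t 18.8 q [-0.518  0.807  1.449 -0.     0.884 -0.543] p [ 0.6248 -0.2285  0.2216] F [ 0.6 -0.6 -2.3] w 0.039 29.99473124742508
x [-0.025  1.    -0.001]
seat TCP [ 0.6248 -0.2282  0.221 ]
row [0.003, 0.007, -3.737, 0.002, 0.001, -0.0]
row [0.006, 0.002, -0.487, 0.002, 0.001, -0.0]
row [0.007, 0.001, 0.013, 0.002, 0.001, -0.0]
seat [-0.52  0.81  1.45 -0.    0.89 -0.54] 0.0
```

Not yet in contact, so I'll step down in half-millimetre steps.

move_arm(commands=[[[0, 0, 0.012, 0, 0, 0], [0, 0, 0.025, 0, 0, 0], [0, 0, 0.025, 0, 0, 0], [0, 0, 0.025, 0, 0, 0]]])

```text
time: 19.3
position: [0.6249, -0.2285, 0.2212]
tool_rot: [0.698, 0.716, 0.0, 0.001]
ft_force: [-3.0, 1.0, 4.2]
grip_width: 0.0392
grip_force: 30.0
```

Contact is slightly on the +x flank, so I'll nudge -x by about 0.8 mm.

move_arm(commands=[[[0, -0.01, 0, 0, 0, 0], [0, -0.02, 0, 0, 0, 0], [0, -0.02, 0.01, 0, 0, 0], [0, -0.02, 0.01, 0, 0, 0]]])

```text
time: 19.8
position: [0.6245, -0.2285, 0.2211]
tool_rot: [0.698, 0.716, 0.001, 0.002]
ft_force: [-0.1, 2.4, 6.8]
grip_width: 0.0393
grip_force: 30.0
```

Seated and balanced. Releasing to a partial opening, then going straight up.

move_arm(commands=[[[0, 0, 0, 0, 0, 0], [0, 0, 0, 0, 0, 0], [0, 0, 0, 0, 0, 0], [0, 0, 0, 0, 0, 0], [0, 0, 0, 0, 0, 0]]], claw=-0.6)

```text
time: 20.42
position: [0.624, -0.2285, 0.2199]
tool_rot: [0.698, 0.716, 0.0, 0.001]
ft_force: [-0.5, 0.4, -0.1]
grip_width: 0.0689
grip_force: 0.0
```

move_arm(commands=[[[0, 0, -0.3, 0, 0, 0], [0, 0, -0.8, 0, 0, 0], [0, 0, -1.6, 0, 0, 0], [0, 0, -2.6, 0, 0, 0], [0, 0, -3.8, 0, 0, 0], [0, 0, -5, 0, 0, 0], [0, 0, -5, 0, 0, 0], [0, 0, -5, 0, 0, 0]]])

```text
time: 21.42
position: [0.6232, -0.228, 0.421]
tool_rot: [0.698, 0.716, 0.0, 0.001]
ft_force: [0.1, -0.1, -0.4]
grip_width: 0.0695
grip_force: 0.0
```

```bash
python3 - <<'E'
from u import *
log()
for n in("wrist",):
    c=camera(n); P=pts(c); cv2.imwrite(f"pics/f_{n}.png",c["pixels"])
    for x0 in(.6243,.5205):
        m=(c["range_z"]>0)&(abs(P[...,0]-x0)<.03)&(abs(P[...,1]+.228)<.079)&(P[...,2]>.058)&(P[...,2]<.09);q=P[m]
        print(n,len(q),"y",np.percentile(q[:,1],[.5,99.5]).round(4))
        for a in np.arange(-.305,-.15,.03):
            w=q[(q[:,1]>a)&(q[:,1]<a+.03)]
            if len(w)>30: print("  y",round(a+.015,3),len(w),"x",np.percentile(w[:,0],[2,98]).round(4),"ztop",np.percentile(w[:,2],98).round(4))
cv2.imwrite("pics/f_scene.png",camera("scene")["pixels"])
E
```

```text
t 21.43 q [-0.519  0.565  1.312 -0.     1.263 -0.544] p [ 0.6232 -0.228   0.421 ] F [ 0.1 -0.1 -0.4] w 0.0695 0.0
wrist 6400 y [-0.2983 -0.1545]
  y -0.29 930 x [0.6068 0.6447] ztop 0.0783
  y -0.26 1215 x [0.6064 0.6436] ztop 0.0782
  y -0.23 1322 x [0.6051 0.6428] ztop 0.0782
  y -0.2 1391 x [0.6048 0.6422] ztop 0.0781
  y -0.17 1496 x [0.6043 0.6413] ztop 0.0782
  y -0.14 46 x [0.6096 0.6391] ztop 0.0761
wrist 6212 y [-0.2974 -0.1563]
  y -0.29 587 x [0.5036 0.5395] ztop 0.0783
  y -0.26 1274 x [0.5035 0.5397] ztop 0.0781
  y -0.23 1365 x [0.5028 0.5391] ztop 0.0781
  y -0.2 1456 x [0.5019 0.5383] ztop 0.0781
  y -0.17 1530 x [0.5011 0.5375] ztop 0.0782
```

View pics/f_wrist.png

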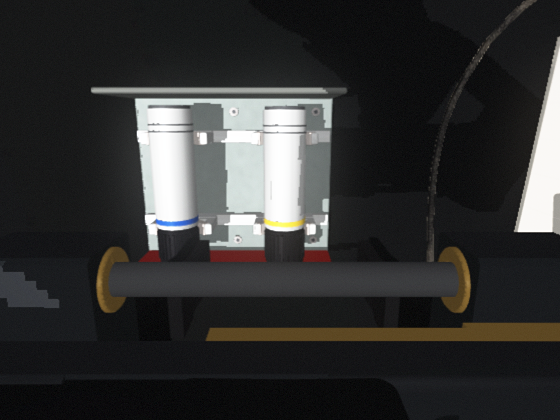

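The yellow-band tube (285,170) lies level in the groove beside the stored tube (173,170). Both collars are at the red plate, and the gripper is clear.

```bash
python3 -c "
from rig import *
print(hand_in())"
```

```text
the job is handed in; nothing more can be done
None
```

The yellow-band tube was laid in the blue rest and released, then regrasped and laid in the rack groove over the green strip, collar at the red plate; a last wrist view showed it level beside the stored tube, and I handed the job in at about 21.5 s.

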